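# Seat a rubber mould on the wax injector's nozzle

### The job

Dry trial of a rubber mould on the cold, empty wax injector: with the fingertips, push the orange mould that lies on the injector's loading bed down the lane between the two open clamp rails, without the mould or the fingers touching either rail, because dragging on a rail shifts the mould's halves. Bring it up squarely and centrally against the brass nozzle, press the sprung nozzle fully home with it, and finish while still holding it pressed in. Push gently, never grip or lift the mould, and leave the other moulds and the green case alone.

Things in the scene. Friction and masses are not known exactly. Their poses are not given: they have to be found in the camera images.
- injector: White bench wax injector, fixed. Origin at bench height under the middle of the lane mouth; x level down the lane to the nozzle, y across, z up. Grey bed, top at z 16 mm: open at x -125 to 0, y +-65; lane between the rails x 0 to 100; small cylinders behind the rails out to y +-72, up to z 35; nozzle block 50 high from x 102; housing and metal pot 125 high from x 120 on.
- rail_left: Steel clamp rail on the +y side of the lane, fixed, 100 long x 10 wide x 18 mm high above the bed, inner face 30 mm from the lane's centre line (clear lane 60 mm wide). Its frame coincides with the injector's. Must not be touched.
- rail_right: The same rail on the -y side; its frame coincides with the injector's. Must not be touched.
- lane_mouth (a point): Point on the bed surface in the middle of the lane mouth, where the rails begin; axes as the injector's.
- nozzle_face (a point): Centre of the nozzle's flat round brass face (19 mm across), which looks out along the lane towards its mouth. It is 12 mm above the bed; with the nozzle free it is 85 mm down the lane from the mouth. The small visible tip in front of it enters the mould's sprue hole and does not obstruct.
- nozzle (a joint): How far the nozzle is pressed in along the lane: 0 free, 0.010 m at its stop. A spring pushes back with 3 N at first and 8 N at the stop; seated means pressed in more than 0.007.
- mould: Orange rubber mould, a box 48 wide x 63 long x 24 mm high with rounded top edges, 0.11 to 0.22 kg, loose on the loading bed. Origin in the centre of its underside; y axis along its length, roughly down the lane at the start (up to 0.3 rad askew, 18 mm off the centre line). Small dark sprue hole in its +y end, which goes against the nozzle. Friction about 0.6.
- mould_next: Another orange rubber mould, 46 x 56 x 23 mm, waiting on the bench at the right, away from the injector; origin in the centre of its underside. To be left alone.
- mould_small: Green rubber mould, 40 x 50 x 18 mm, waiting on the bench at the right; origin in the centre of its underside. To be left alone.
- case: Flat green case, 46 x 78 x 17 mm, on the bench at the back right; origin in the centre of its underside. To be left alone.
- the_arm_lamp: Black bench lamp, fixed, not part of the job; origin at its foot on the shelf. Its shade (about 0.2 m across, lowest point 0.32 m above the bench) hangs over the bench centred about 30 mm nearer the robot than this origin, and its arms stand above and behind it: keep the arm's links clear on the way in.

How it is judged:
On the way:
1. the mould's leading end is between the rails, nozzle not yet touched (x of mould in the frame of injector above -0.02 m and value of joint nozzle below 0.002 m), for 0.05 s.
At the end, for the whole second after the job is handed in: Nozzle pressed in more than 7 of its 10 mm by the mould, which lies flat on the bed, still, within 4 mm of the lane's centre line and 0.07 rad of square, and is still pushed by the fingers with more than 1.5 N (value of joint nozzle above 0.007 m and contact force between the fingers and mould above 1.5 N and y of mould in the frame of injector between -0.004 and 0.004 m and angle between the y axis of mould and the x axis of injector, either way round below 0.07 rad and z of mould in the frame of injector below 0.019 m and linear speed of mould below 0.01 m/s); the arm keeps its last pose, push and grip.
It fails at once if a clamp rail is touched, by mould or robot (contact force between any of rail_left, rail_right and anything else above 0.3 N).
It fails at once if the mould is lifted more than 6 mm off the bed, or tipped (z of mould in the frame of injector above 0.022 m or angle between mould's own z axis and vertical above 0.25 rad).
It fails at once if the mould falls off the bed (z of mould in the frame of injector below 0.01 m).
It fails at once if the mould is pushed harder than 35 N (contact force between the fingers and mould above 35 N).
It fails at once if another mould or the case is moved more than 15 mm (distance of any of mould_next, mould_small, case from where it was at the start of the episode above 0.015 m).
It also fails if it takes over 67 s, if anything falls off the work surface, if the arm or the gripper's body presses on something with over 40 N, if the wrist force passes 120 N, or if a joint passes its speed limit or range.

### The arm

A 6-joint arm with a two-finger parallel gripper is mounted at the origin on a cart in front of the work surface, level with it; the furniture and walls round the work are solid. World frame = base frame: x ahead of the robot, y to its left, z up, the work surface at z = 0. Lengths are in m, angles in rad, forces in N, time in s.
With the tool pointing down it reaches from about 0.3 to 0.875 m from the base axis. Payload 6.4 kg.
Tool frame: the origin (TCP) lies at the very end of the fingers, on their centre line; the grasp point (between the pads) lies 19 mm behind it; z points along the fingers, y is the direction in which the jaws open and shut (so a half turn about z gives the same grasp; the last joint's range is limited). The gripper opens to 85 mm and grips with 20 to 120 N. Pads are 22 mm wide; open, the fingers measure 114 mm over their backs; the gripper's body (76 mm by 85 mm) begins 54 mm behind the grasp point. The pads swing forward as they close: fully open they stand 13 mm farther back than shut.
Start: joints at [-1.323, 0.181, 1.607, -0, 1.354, -0.206], TCP at [0.252, -0.517, 0.231] pointing down, gripper open.
Joint ranges: [-2.99, 2.99], [-0.89, 2.07], [0.3, 2.58], [-1.14, 4.28], [0, 2.63], [-3.12, 3.12]. Speed limits (rad/s): [2.57, 2.57, 3.01, 3.14, 3.14, 3.14].

### API

Orientations are given as a unit quaternion [w, x, y, z].
In Python, from bench import telemetry, imaging, ctrl gives the robot as it stands.
- The arm moves only by the shell command python3 -m pendant 'ROWS' [OPENING]. ROWS is JSON, a list that holds one entry, the list of rows, each a list of 6 numbers: the shift along the tool's x, y, z in units of 200 mm (1.0 is 200 mm), then the turn, a rotation vector about the tool's x, y, z in units of pi rad (1.0 is pi rad). In form: [[[tx, ty, tz, rx, ry, rz], ...]]. A call has 1 to 12 rows; each row shifts and turns the pose as measured when the row begins, along the tool's axes as they then stand; what a row does not reach is not made up. A row lasts 1/8 s, in which the tool goes at most 62.5 mm and 10.7 degrees, less where a joint would pass 70% of its speed; a pose out of reach is approached as far as the arm can. A call with a number of a shift or a turn outside -1 to 1 is refused whole. A call with a gripper value outside its range is refused whole. OPENING is the closure, from 0 (fully open) to 1 (shut), set as the call begins (- or left out, the last holds). The fingers move at their own pace and stop on an object; the grip force is fixed at half the most. Time passes only in rows, so rows that do not move let the fingers close. It gives the time, the measured TCP pose, the force and the opening at its end, in the units of the state.
- telemetry.get_obs(): the state, without advancing time (a new reading comes with each control period).
- imaging.camera(name): name is "scene" or "top" or "wrist"; returns a dict with "pixels" (420x560x3 uint8, blue, green, red), "vfov" (degrees; the focal length in pixels is half the picture's height over the tangent of half this angle, whatever the lens; pixels are square), "cx", "cy" (the principal point, pixels), "distortion" ([k1, k2, p1, p2, k3] as OpenCV has them; the pictures are not rectified), "R" (3x3) and "t" (3): a world point X has camera coordinates R X + t. Camera axes: x right, y down, z forward; pixel columns grow to the right and rows downward; lengths in m; the calibration is good to about 2 mm. A picture is of the moment at which its call begins. There is no depth.
- ctrl.hand_in(): hands the job in, once; it reports no verdict.
The state is a dict: "time_s": time; "q": joint angles; "dq": joint speeds; "joint_efforts": joint torques, N m; "eef_pos": TCP position; "eef_rot": TCP orientation; "wrist_force": force on the tool from outside, world axes, zero at the start; "torque": the same for the moment, N m; "opening": opening from 0.0 (shut) to 1.0 (fully open).
Only numpy, scipy, OpenCV 4.12 (cv2) and the standard library are available. Lean on these libraries where they do the work, as an engineer would, in place of code of your own. Each camera call takes 0.05 s, during which the arm holds its last target.

## Working session

There is one attempt and no reset: what is moved stays moved. The work goes in short steps, Python scripts to look and compute and a shell command to move; the robot and the scene stay as the last step left them, time stands still between calls to the robot, and variables do not carry over. Pictures are saved under pics/ and viewed, and the job is handed in when it is done.

```bash
mkdir -p pics; ls; python3 - <<'E'
from bench import telemetry, imaging
import cv2,numpy as np
print(telemetry.get_obs())
for n in ["scene","top","wrist"]:
    c=imaging.camera(n); cv2.imwrite(f"pics/{n}0.png",c["pixels"])
    np.savez(f"{n}0.npz",**c)
    print(n,c["vfov"],c["cx"],c["cy"],c["distortion"],np.round(c["R"],3).tolist(),c["t"])
E
```

```text
pics
{'time_s': 0.0, 'q': array([-1.32331562e+00,  1.81517411e-01,  1.60801432e+00,  1.45672888e-05,
        1.35377650e+00, -2.06285094e-01]), 'dq': array([ 0.00115547,  0.00010464,  0.00024492,  0.00140021, -0.00168172,
       -0.0025515 ]), 'joint_efforts': array([-2.10555918e-03, -4.44881809e+01, -3.51336873e+01, -5.15658285e-04,
        9.07135749e-03,  2.91055790e-05]), 'eef_pos': array([ 0.25194423, -0.51625768,  0.23039438]), 'eef_rot': array([-8.57753926e-04,  9.74372289e-01,  2.24939786e-01, -1.05573899e-05]), 'wrist_force': array([-0.3745568 ,  0.54759273, -0.0590053 ]), 'torque': array([ 0.01449655,  0.03626839, -0.04756539]), 'opening': 0.9988124771771584}
scene 49.65085005329266 274.3429944373016 207.80313462220005 [-0.13568586  0.          0.          0.          0.        ] [[0.867, -0.497, 0.014], [-0.331, -0.597, -0.731], [0.372, 0.629, -0.682]] [-0.67636385  0.13002486  1.30347049]
top 50.56245835597076 280.0720745310869 216.6432692953668 [-0.11417966  0.          0.          0.          0.        ] [[0.007, -1.0, -0.02], [-0.996, -0.005, -0.093], [0.093, 0.02, -0.995]] [-0.3289945   0.62038333  1.08970471]
wrist 70.06945809758608 278.55455179553036 210.68629777958947 [-0.06440575  0.          0.          0.          0.        ] [[0.438, -0.899, 0.0], [-0.858, -0.418, 0.298], [-0.268, -0.131, -0.954]] [-0.574948   -0.03859705  0.37886736]
```

View pics/scene0.png

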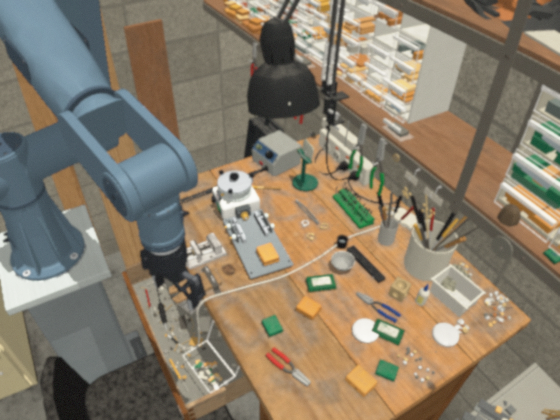

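View pics/top0.png

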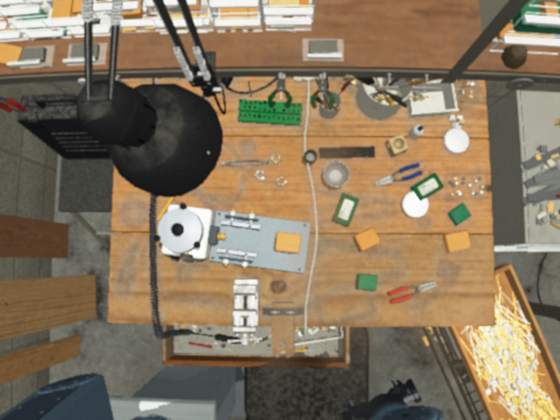

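View pics/wrist0.png

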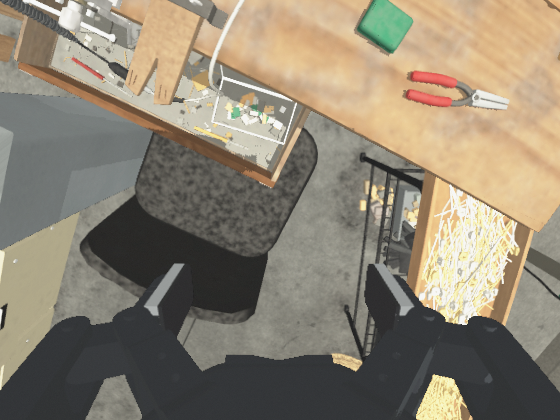

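```bash
cat > h.py <<'E'
import numpy as np,cv2
from bench import telemetry, imaging
def cam(n,tag=None):
    c=imaging.camera(n)
    if tag: cv2.imwrite(f"pics/{n}_{tag}.png",c["pixels"]); np.savez(f"{n}_{tag}.npz",**c)
    return c
def K(c):
    h=c["pixels"].shape[0]; f=h/2/np.tan(np.radians(float(c["vfov"]))/2)
    return np.array([[f,0,c["cx"]],[0,f,c["cy"]],[0,0,1.]],float)
def cast(c,px,z):
    px=np.asarray(px,float).reshape(-1,1,2)
    u=cv2.undistortPoints(px,K(c),np.asarray(c["distortion"],float)).reshape(-1,2)
    d=np.c_[u,np.ones(len(u))]@c["R"]; o=-c["R"].T@c["t"]
    s=(z-o[2])/d[:,2]; return o+d*s[:,None]
def proj(c,X):
    r,_=cv2.Rodrigues(np.asarray(c["R"],float))
    p,_=cv2.projectPoints(np.asarray(X,float).reshape(-1,1,3),r,np.asarray(c["t"],float),K(c),np.asarray(c["distortion"],float)); return p.reshape(-1,2)
def orange(img,lo=(5,150,120),hi=(22,255,255)):
    m=cv2.inRange(cv2.cvtColor(img,cv2.COLOR_BGR2HSV),lo,hi)
    return cv2.morphologyEx(m,cv2.MORPH_OPEN,np.ones((3,3),np.uint8))
def load(f): return dict(np.load(f))
E
python3 - <<'E'
from h import *
c=load("top0.npz")
cv2.imwrite("pics/topz.png",cv2.resize(c["pixels"][180:300,150:330],None,fx=4.4,fy=4.4,interpolation=cv2.INTER_CUBIC))
s=load("scene0.npz")
cv2.imwrite("pics/scz.png",cv2.resize(s["pixels"][160:290,190:320],None,fx=4.4,fy=4.4,interpolation=cv2.INTER_CUBIC))
m=orange(c["pixels"])
for k in cv2.findContours(m,0,1)[0]:
    if cv2.contourArea(k)>60:
        r=cv2.minAreaRect(k); print(r, cast(c,[r[0]],.04)[0].round(3))
E
```

```text
((219.0, 363.5), (3.0, 40.0), 90.0) [ 0.26  -0.179  0.04 ]
((546.7145385742188, 383.7351989746094), (59.7777214050293, 11.966422080993652), 67.61986541748047) [ 0.201 -1.001  0.04 ]
((504.53851318359375, 281.3077392578125), (29.04747772216797, 10.30052375793457), 78.11134338378906) [ 0.462 -0.888  0.04 ]
((456.0384216308594, 239.69232177734375), (19.807729721069336, 24.514516830444336), 78.69007110595703) [ 0.566 -0.764  0.04 ]
((366.5603942871094, 238.47415161132812), (18.12029266357422, 22.45340347290039), 66.80140686035156) [ 0.568 -0.539  0.04 ]
((10.5, 54.5), (21.0, 21.0), 90.0) [1.071 0.429 0.04 ]
((132.5, 14.0), (6.0, 17.0), 90.0) [1.172 0.079 0.04 ]
((66.5, 7.5), (15.0, 27.0), 90.0) [1.203 0.274 0.04 ]
```

View pics/topz.png

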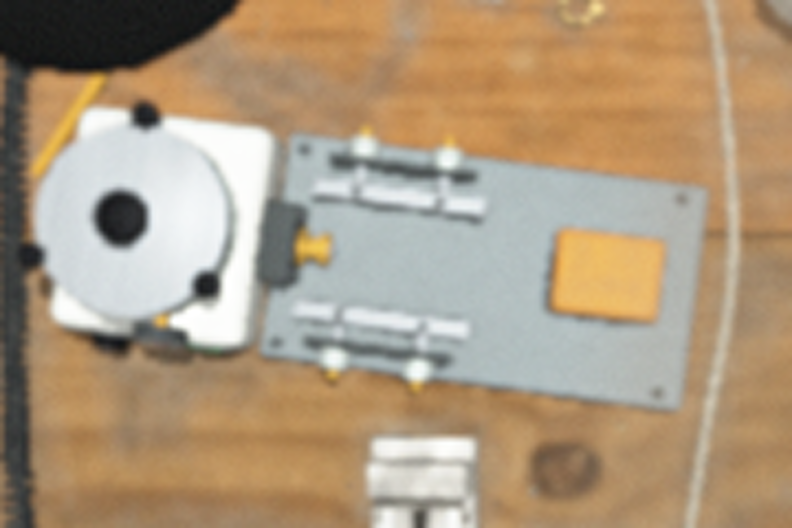

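View pics/scz.png

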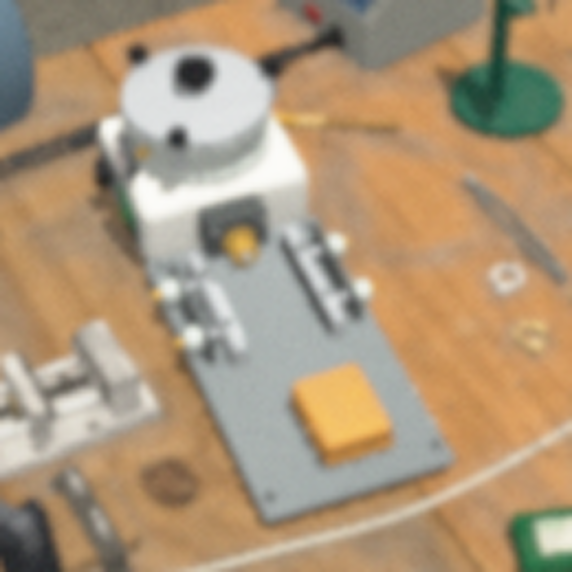

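The zoomed top view shows the grey bed with corners at (292,135), (707,188), (678,408) and (263,355). The mould is at (608,277), and the lane runs left to the brass nozzle at (310,248).

```bash
python3 - <<'E'
from h import *
c=load("top0.npz")
z=lambda p: np.array(p,float)/4.4+[150,180]-0.4
P=cast(c,z([(292,135),(707,188),(678,408),(263,355)]),.016)[:,:2]; print(P.round(4))
R=cast(c,z([(485,212),(468,334),(315,188),(294,309)]),.034)[:,:2]; print("rails",R.round(4))
ends=(P[1]+P[2])/2; ax=(P[0]+P[3])/2-ends; L=np.linalg.norm(ax); ax/=L
print("len",L,"wid",np.linalg.norm(P[1]-P[2]),"yaw",np.arctan2(ax[1],ax[0]))
o=ends+ax*.125; print("mouth",o)
ay=np.array([-ax[1],ax[0]])
for n,q in (("rails",R),("bed",P)): print(n,np.c_[(q-o)@ax,(q-o)@ay].round(4))
m=orange(c["pixels"],(5,120,100),(25,255,255))
for k in cv2.findContours(m,0,1)[0]:
    r=cv2.minAreaRect(k)
    if cv2.contourArea(k)>60 and 270<r[0][0]<310 and 220<r[0][1]<260:
        b=cv2.boxPoints(r); w=cast(c,b,.036)[:,:2]; print(r); q=np.c_[(w-o)@ax,(w-o)@ay]; print(q.round(4),q.mean(0)); print(w.mean(0))
E
```

```text
[[ 0.6387 -0.1615]
 [ 0.6093 -0.4014]
 [ 0.4836 -0.3851]
 [ 0.5117 -0.1472]]
rails [[ 0.5935 -0.2752]
 [ 0.5247 -0.2663]
 [ 0.6066 -0.1783]
 [ 0.5379 -0.1676]]
len 0.24059441791840766 wid 0.1267315222700135 yaw 1.4509701947094702
mouth [ 0.5613864  -0.26912229]
rails [[-0.0022 -0.0326]
 [-0.0016  0.0368]
 [ 0.0956 -0.034 ]
 [ 0.098   0.0354]]
bed [[ 0.1161 -0.0639]
 [-0.1256 -0.0634]
 [-0.1244  0.0634]
 [ 0.1151  0.0639]]
((287.2692565917969, 242.34617614746094), (23.44256591796875, 18.23310661315918), 7.125016689300537)
[[-0.0455  0.0173]
 [-0.0453 -0.0278]
 [-0.1034 -0.0279]
 [-0.1033  0.0172]] [-0.07438213 -0.00529358]
[ 0.55775041 -0.34360385]
```

```bash
python3 - <<'E'
from h import *
c=load("top0.npz"); print("lamp",cast(c,[(165,140),(220,140),(165,195)],.34).round(3))
w=load("wrist0.npz"); o=-w["R"].T@w["t"]; print("wristcam",o, o-[.252,-.5163,.2304])
s=telemetry.get_obs(); from scipy.spatial.transform import Rotation as Ro
q=s["eef_rot"]; M=Ro.from_quat([*q[1:],q[0]]).as_matrix(); print(M.round(3)); print("cam in tool",M.T@(o-s["eef_pos"]))
# move to (0.545,-0.45?) above mould
tgt=np.array([0.5577,-0.3436,0.23])-0.07*np.array([.1195,.9928,0]); print(tgt, "tool",(M.T@(tgt-s["eef_pos"])/0.2).round(3))
E
```

```text
lamp [[ 0.735 -0.117  0.34 ]
 [ 0.734 -0.22   0.34 ]
 [ 0.632 -0.121  0.34 ]]
wristcam [ 0.32015946 -0.48344401  0.3733299 ] [0.06815946 0.03285599 0.1429299 ]
[[ 0.899  0.438 -0.   ]
 [ 0.438 -0.899  0.001]
 [ 0.    -0.001 -1.   ]]
cam in tool [ 7.57621232e-02  9.28340981e-05 -1.42702875e-01]
[ 0.549335 -0.413096  0.23    ] tool [1.563 0.188 0.003]
```

```bash
python3 -m pendant '[[[0.26,0.031,0,0,0,0],[0.26,0.031,0,0,0,0],[0.26,0.031,0,0,0,0],[0.26,0.031,0,0,0,0],[0.26,0.031,0,0,0,0],[0.26,0.031,0,0,0,0],[0,0,0,0,0,-0.053],[0,0,0,0,0,-0.053],[0,0,0,0,0,-0.053],[0,0,0,0,0,-0.053],[0,0,0,0,0,-0.053],[0,0,0,0,0,-0.053]]]'
python3 - <<'E'
from h import *
cam("wrist","1")
E
```

```text
time_s: 1.65
eef_pos: [0.557, -0.4077, 0.2235]
eef_rot: [-0.005, 0.737, 0.675, 0.0]
wrist_force: [0.1, -0.2, -0.1]
opening: 1.002
```

View pics/wrist_1.png

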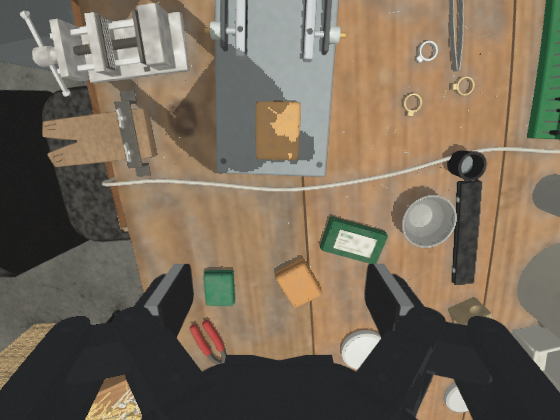

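The wrist view shows the mould's top at about (256–300, 100–160), with the rail mouths at about y=55. I'll move forward to see the lane better.

```bash
python3 -m pendant '[[[0.2,0,0,0,0,0],[0.2,0,0,0,0,0],[0,0,0,0,0,0]]]'
python3 - <<'E'
from h import *
cam("wrist","2")
E
```

```text
time_s: 2.08
eef_pos: [0.5629, -0.3263, 0.2224]
eef_rot: [-0.007, 0.738, 0.675, 0.0]
wrist_force: [-0.3, 0.9, 0.1]
opening: 1.0
```

View pics/wrist_2.png

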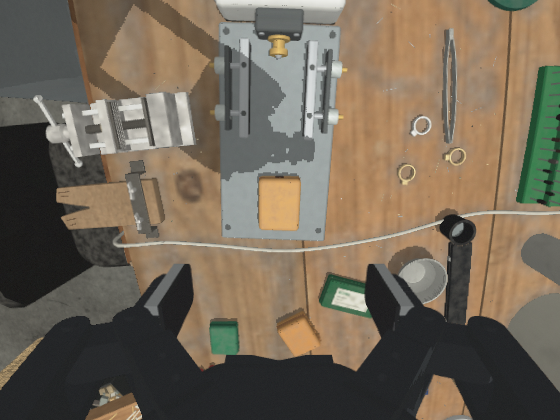

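The mould (260–300, 177–230) sits slightly right of the lane, and the whole bed is visible. I'll zoom in for corners.

```bash
python3 - <<'E'
from h import *
c=load("wrist_2.npz")
im=c["pixels"][10:250,205:355]
g=cv2.resize(im,None,fx=4,fy=4,interpolation=cv2.INTER_CUBIC)
cv2.imwrite("pics/w2a.png",g[:520]); cv2.imwrite("pics/w2b.png",g[440:])
E
```

```text
(no output)
```

View pics/w2a.png

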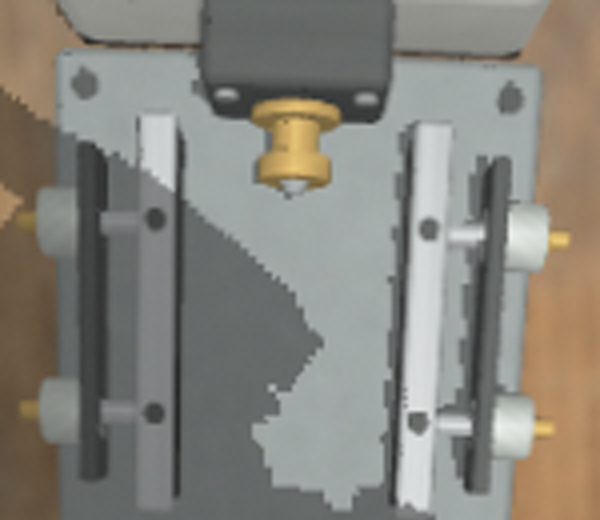

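View pics/w2b.png

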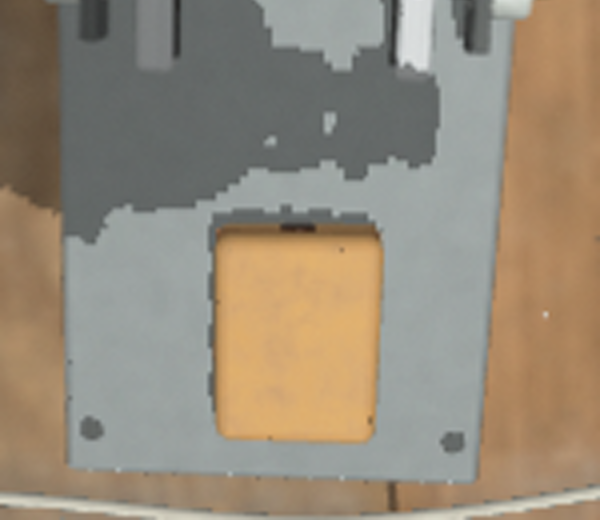

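```bash
cat > inj.py <<'E'
from h import *
def frame(o,yaw):
    ax=np.array([np.cos(yaw),np.sin(yaw)]); ay=np.array([-ax[1],ax[0]]); 
    return lambda q: np.c_[(q[:,:2]-o)@ax,(q[:,:2]-o)@ay]
E
python3 - <<'E'
from inj import *
c=load("wrist_2.npz")
z=lambda p:(np.array(p,float)+.5)/4-.5+[205,10]
B=cast(c,z([(68,907),(477,921),(540,65),(57,50)]),.016)
print(B.round(4)); 
re=(B[0]+B[1])[:2]/2; fe=(B[2]+B[3])[:2]/2; d=fe-re; print("L",np.linalg.norm(d),"W",np.linalg.norm(B[0]-B[1]),np.linalg.norm(B[2]-B[3]),"yaw",np.arctan2(d[1],d[0]))
I=cast(c,z([(176,115),(173,505),(414,125),(396,500)]),.034)
dl=I[0]-I[1]; dr=I[2]-I[3]; print("yaw rails",np.arctan2(dl[1],dl[0]),np.arctan2(dr[1],dr[0]))
O=cast(c,z([(137,508),(173,508),(396,513),(431,513)]),.034)
mid=(O[1]+O[2])[:2]/2; v=O[2]-O[1]; print("mouth",mid,"width",np.linalg.norm(v),"yaw perp",np.arctan2(v[1],v[0])+np.pi/2)
yaw=np.arctan2((dl+dr)[1],(dl+dr)[0]); 
mid=(I[0]+I[1]+I[2]+I[3])[:2]/4; f=frame(O[1:3,:2].mean(0),yaw)
print("yaw",yaw,"rails",f(I).round(4),f(O).round(4)); print("bed",f(B).round(4))
N=cast(c,z([(257,170),(331,170),(293,185)]),.028); print("nozzle",f(N).round(4))
M=cast(c,z([(215,680),(382,680),(376,875),(217,875)]),.038); print("mould",f(M).round(4))
E_=cast(c,z([(298,673),(298,880)]),.04);print(f(E_).round(4)); print("hole",f(cast(c,z([(298,666)]),.028)))
print("tcp",f(telemetry.get_obs()["eef_pos"][None]))
q=telemetry.get_obs()["eef_rot"];print(2*np.arctan2(q[2],q[1]))
E
```

```text
[[ 0.4832 -0.3853  0.016 ]
 [ 0.6111 -0.4011  0.016 ]
 [ 0.6401 -0.1612  0.016 ]
 [ 0.5139 -0.1457  0.016 ]]
L 0.24164082441331308 W 0.1288577389691356 0.12716163109115627 yaw 1.4469251689276235
yaw rails 1.448266135912097 1.451029820234897
mouth [ 0.56288965 -0.26944314] width 0.060370668799786635 yaw perp 1.4584406860582952
yaw 1.4496200638288061 rails [[ 0.0972  0.0301]
 [ 0.0005  0.0302]
 [ 0.0966 -0.0299]
 [ 0.0037 -0.03  ]] [[-0.0005  0.04  ]
 [-0.0003  0.0302]
 [ 0.0003 -0.0302]
 [ 0.0006 -0.0396]]
bed [[-0.1246  0.0651]
 [-0.1249 -0.0638]
 [ 0.1168 -0.0636]
 [ 0.1169  0.0636]]
nozzle [[ 0.086   0.0096]
 [ 0.0865 -0.0095]
 [ 0.0826  0.0002]]
mould [[-0.0464  0.0179]
 [-0.0449 -0.0284]
 [-0.1025 -0.0296]
 [-0.1041  0.0167]]
[[-0.0433 -0.0051]
 [-0.104  -0.007 ]]
hole [[-0.04358233 -0.00497359]]
tcp [[-0.05793345 -0.00688029]]
1.4801364590391832
```

```bash
cat >> inj.py <<'E'
from scipy.spatial.transform import Rotation as Ro
O0=np.array([0.5629,-0.2694]); YAW=1.4496
AX=np.array([np.cos(YAW),np.sin(YAW)]); AY=np.array([-AX[1],AX[0]])
F=frame(O0,YAW)
def toolM(s=None):
    s=s or telemetry.get_obs(); q=s["eef_rot"]; return Ro.from_quat([*q[1:],q[0]]).as_matrix(), s["eef_pos"]
def delta(x,y,z):
    "target in injector frame (z world), tool x down lane"
    M,p=toolM(); t=np.r_[O0+x*AX+y*AY,z]
    G=np.c_[np.r_[AX,0],np.r_[-AY,0],[0,0,-1]]
    print("now inj",F(p[None])[0].round(4),"z",p[2].round(4))
    print("shift",(M.T@(t-p)/.2).round(4),"turn",(Ro.from_matrix(M.T@G).as_rotvec()/np.pi).round(4))
E
python3 - <<'E'
from inj import *
delta(-.0745,-.0058,.10)
c=load("wrist_2.npz"); M,p=toolM()
cv2.imwrite("pics/f.png",cv2.resize(c["pixels"][240:420,120:440],None,fx=2.4,fy=2.4))
for s,z in ((1,0),(-1,0),(1,-.013),(-1,-.013)):
  print(s,z,proj(c,[p+M@np.array([0.011*k,.0425*s,z]) for k in(-1,1)]).round(0).tolist())
E
```

```text
now inj [-0.058  -0.0069] z 0.2224
shift [-0.0874 -0.0022  0.6116] turn [-0.003  -0.0026  0.0097]
1 0 [[356.0, 286.0], [360.0, 250.0]]
-1 0 [[201.0, 286.0], [198.0, 250.0]]
1 -0.013 [[363.0, 300.0], [367.0, 261.0]]
-1 -0.013 [[195.0, 300.0], [191.0, 261.0]]
```

View pics/f.png

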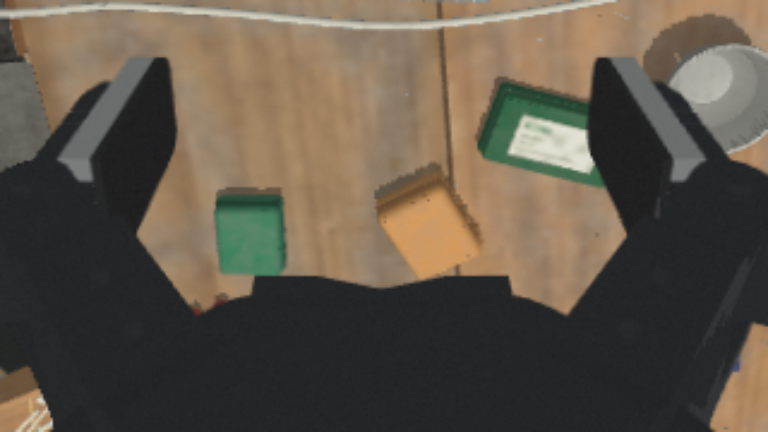

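Pad tips at (190,264) match the 13 mm setback model, so with the gripper open the tips stand 13 mm above the TCP. Next: align and descend, straddling the mould.

```bash
python3 -m pendant '[[[-0.03,0,0.15,-0.001,-0.001,0.003],[-0.03,0,0.15,-0.001,-0.001,0.003],[-0.03,0,0.15,-0.001,-0.001,0.003],[0,0,0.15,0,0,0],[0,0,0,0,0,0]]]' 0
python3 - <<'E'
from inj import *
delta(-.0745,-.0058,.012)
E
```

```text
time_s: 2.75
eef_pos: [0.5599, -0.3521, 0.0996]
eef_rot: [0.002, 0.752, 0.659, -0.001]
wrist_force: [-0.3, 0.4, -0.5]
opening: 1.0
now inj [-0.0824 -0.007 ] z 0.0996
shift [ 0.0417 -0.0074  0.4376] turn [ 0.0006  0.0016 -0.0032]
```

```bash
python3 -m pendant '[[[0.04,-0.007,0.1,0.0006,0.0016,-0.003],[0,0,0.1,0,0,0],[0,0,0.1,0,0,0],[0,0,0.1,0,0,0],[0,0,0,0,0,0]]]' 0
python3 - <<'E'
from inj import *
delta(-.0745,-.0058,.012)
cam("wrist","3")
E
```

```text
time_s: 3.38
eef_pos: [0.5607, -0.3454, 0.0165]
eef_rot: [0.002, 0.749, 0.662, 0.0]
wrist_force: [-0.1, -0.3, -0.6]
opening: 1.003
now inj [-0.0757 -0.007 ] z 0.0165
shift [ 0.0061 -0.0063  0.0223] turn [ 0.0009  0.0006 -0.0005]
```

View pics/wrist_3.png

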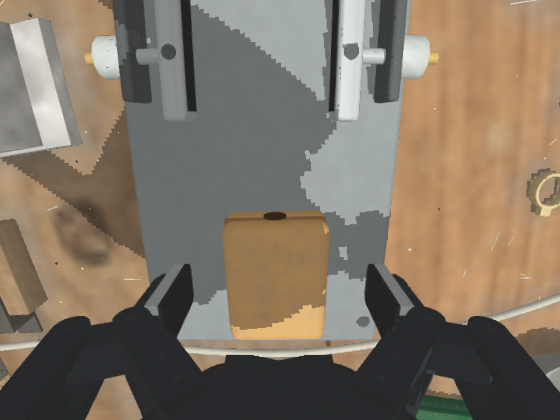

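The fingers straddle the mould with even gaps. I'll lower a bit more and push sideways.

```bash
python3 -m pendant '[[[0,0,0.03,0,0,0],[0,-0.03,0,0,0,0],[0,-0.02,0,0,0,0],[0,-0.015,0,0,0,0],[0,-0.015,0,0,0,0],[0,-0.015,0,0,0,0],[0,-0.01,0,0,0,0],[0,0,0,0,0,0]]]' 0
python3 - <<'E'
from inj import *
delta(-.0745,.0185,.012)
cam("wrist","4")
E
```

```text
time_s: 4.42
eef_pos: [0.5408, -0.3449, 0.0144]
eef_rot: [0.005, 0.749, 0.662, 0.001]
wrist_force: [-0.7, -0.7, 0.4]
opening: 0.997
now inj [-0.0776  0.0128] z 0.0144
shift [ 0.0156 -0.0284  0.0115] turn [ 0.0028  0.0019 -0.0006]
```

View pics/wrist_4.png

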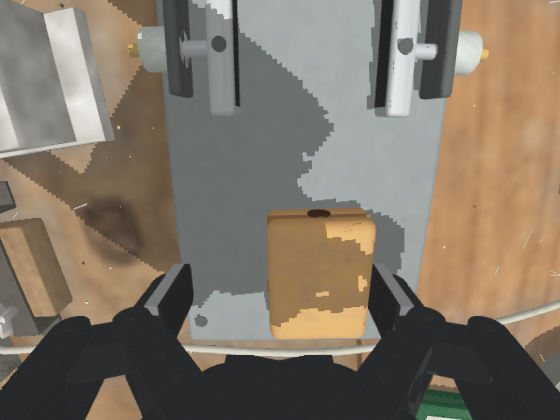

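The right pad is now at the mould's side (x≈372). I'll push the remaining ~5.7 mm.

```bash
python3 -m pendant '[[[0.004,-0.01,0.005,0.001,0.001,0],[0,-0.01,0,0,0,0],[0,-0.01,0,0,0,0],[0,0,0,0,0,0]]]' 0
python3 - <<'E'
from inj import *
delta(-.0745,.0185,.012)
c=cam("wrist","5")
im=c["pixels"][190:350,240:400]; cv2.imwrite("pics/w5z.png",cv2.resize(im,None,fx=3.7,fy=3.7,interpolation=cv2.INTER_CUBIC))
E
```

```text
time_s: 4.97
eef_pos: [0.5355, -0.3437, 0.0137]
eef_rot: [0.004, 0.749, 0.662, 0.001]
wrist_force: [0.8, 0.2, 0.2]
opening: 1.002
now inj [-0.0771  0.0182] z 0.0137
shift [ 0.0128 -0.0017  0.0084] turn [ 0.0023  0.0011 -0.0005]
```

View pics/w5z.png

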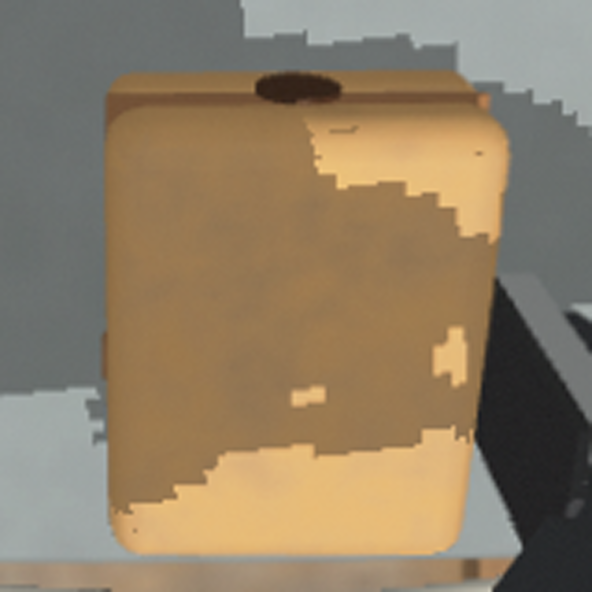

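```bash
python3 - <<'E'
from inj import *
c=load("wrist_5.npz")
z=lambda p:(np.array(p,float)+.5)/3.7-.5+[240,190]
print("top sides",F(cast(c,z([(106,150),(109,490),(508,160),(465,500)]),.036)).round(4).tolist())
print("base front",F(cast(c,z([(125,73),(455,73)]),.018)).round(4).tolist())
print("hole",F(cast(c,z([(298,88)]),.028)).round(4))
print("rear top",F(cast(c,z([(140,553),(440,553)]),.037)).round(4).tolist())
cv2.imwrite("pics/w5r.png",cv2.resize(c["pixels"][0:130,170:480],None,fx=2.5,fy=2.5,interpolation=cv2.INTER_CUBIC))
E
```

```text
top sides [[-0.0479, 0.0228], [-0.0955, 0.0231], [-0.0494, -0.0245], [-0.0978, -0.0239]]
base front [[-0.0441, 0.0207], [-0.0443, -0.0227]]
hole [[-0.043  -0.0005]]
rear top [[-0.1049, 0.0191], [-0.1056, -0.021]]
```

View pics/w5r.png

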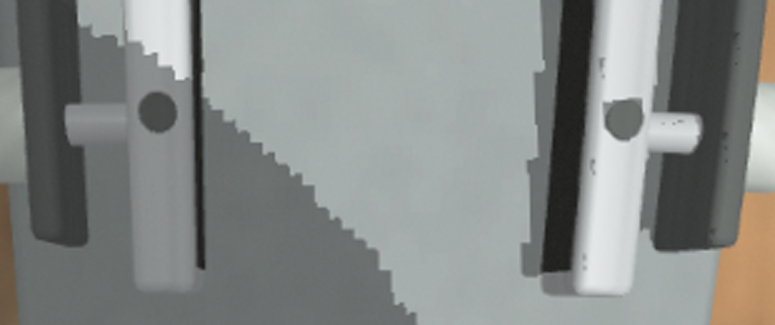

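```bash
python3 - <<'E'
from inj import *
c=load("wrist_5.npz")
z=lambda p:(np.array(p,float)+.5)/2.5-.5+[170,0]
print(F(cast(c,z([(193,40),(196,270),(597,40),(576,270),(165,291),(600,295)]),.034)).round(4).tolist())
print("rail base",F(cast(c,z([(205,268),(541,272)]),.017)).round(4).tolist())
E
```

```text
[[0.0347, 0.0297], [0.0023, 0.0301], [0.0355, -0.0298], [0.0026, -0.0296], [-0.0008, 0.0351], [-0.0011, -0.0339]]
rail base [[0.0031, 0.03], [0.0026, -0.03]]
```

The mould now sits at y≈−0.5 mm and square, and the rails reproject at ±30 mm. Now I'll release sideways, lift, move back and close to a narrow two-point pusher.

```bash
python3 -m pendant '[[[0,0.05,0,0,0,0],[0,0.03,0,0,0,0],[0,0,-0.15,0,0,0],[0,0,-0.15,0,0,0],[0,0,-0.15,0,0,0],[-0.12,0,0,0,0,0],[-0.12,0,0,0,0,0],[0,0,0,0,0,0]]]' 0
python3 -m pendant '[[[0,0,0,0,0,0],[0,0,0,0,0,0],[0,0,0,0,0,0],[0,0,0,0,0,0],[0,0,0,0,0,0],[0,0,0,0,0,0]]]' 0.85
python3 - <<'E'
from inj import *
delta(-.142,-.0005,.022)
c=cam("wrist","6")
E
```

```text
time_s: 6.02
eef_pos: [0.5459, -0.395, 0.1028]
eef_rot: [0.001, 0.749, 0.663, 0.0]
wrist_force: [-0.4, 0.3, 0.8]
opening: 1.002
time_s: 6.78
eef_pos: [0.5448, -0.3927, 0.0997]
eef_rot: [-0.002, 0.749, 0.663, 0.0]
wrist_force: [-0.5, -0.1, -0.5]
opening: 0.147
now inj [-0.1246  0.003 ] z 0.0997
shift [-0.0882  0.0186  0.388 ] turn [-0.0007 -0.001  -0.0001]
```

View pics/wrist_6.png

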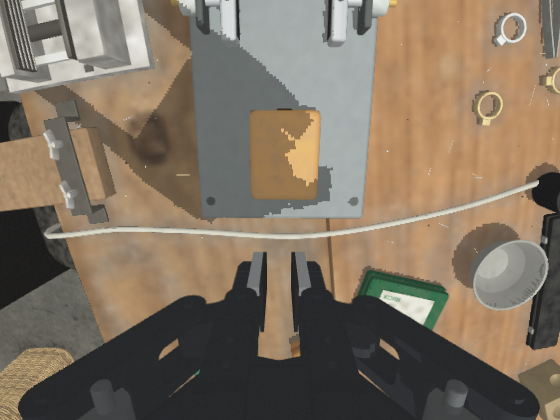

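```bash
python3 -m pendant '[[[-0.08,0.018,0,0,-0.001,0],[-0.01,0,0.12,0,0,0],[0,0,0.12,0,0,0],[0,0,0.1,0,0,0],[0,0,0.03,0,0,0],[0,0,0,0,0,0]]]' 0.85
python3 - <<'E'
from inj import *
delta(-.120,-.0005,.022)
c=cam("wrist","7")
E
```

```text
time_s: 7.58
eef_pos: [0.5474, -0.4174, 0.0251]
eef_rot: [0.002, 0.749, 0.662, -0.001]
wrist_force: [0.4, 0.2, -0.2]
opening: 0.15
now inj [-0.1488 -0.0025] z 0.0251
shift [ 0.1442 -0.0102  0.0148] turn [ 0.0004  0.0014 -0.0005]
```

View pics/wrist_7.png

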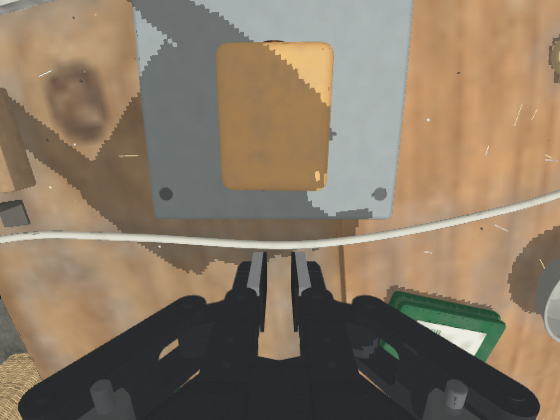

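The fingers are behind the mould, about 2 mm off centre; I'll centre them and start the push.

```bash
python3 -m pendant '[[[0,-0.01,0.012,0,0.001,0],[0.05,0,0,0,0,0],[0.04,0,0,0,0,0],[0.02,0,0,0,0,0],[0.02,0,0,0,0,0],[0.02,0,0,0,0,0],[0,0,0,0,0,0]]]' 0.85
python3 - <<'E'
from inj import *
delta(-.110,-.0005,.022)
c=cam("wrist","8")
E
```

```text
time_s: 8.5
eef_pos: [0.5509, -0.3858, 0.0258]
eef_rot: [0.003, 0.749, 0.663, 0.0]
wrist_force: [-0.3, -0.5, 0.9]
opening: 0.15
now inj [-0.117  -0.0021] z 0.0258
shift [ 0.0349 -0.0082  0.0189] turn [ 0.0016  0.0013 -0.0001]
```

View pics/wrist_8.png

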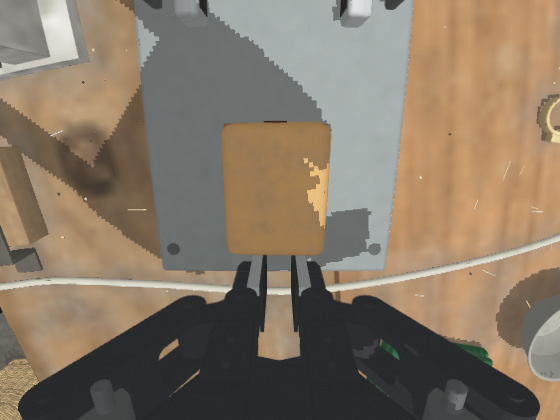

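Contact is imminent, with the fingers at 279 px and the mould centre at about 276 px. I'll push 45 mm in small rows with a centring trim.

```bash
python3 -m pendant '[[[-0.01,-0.008,0.015,0.001,0.001,0],[0.01,0,0.005,0,0,0],[0.02,0,0,0,0,0],[0.02,0,0,0,0,0],[0.025,0,0,0,0,0],[0.025,0,0,0,0,0],[0.025,0,0,0,0,0],[0.025,0,0,0,0,0],[0.025,0,0,0,0,0],[0.025,0,0,0,0,0],[0,0,0,0,0,0]]]' 0.85
python3 - <<'E'
from inj import *
delta(-.070,-.0005,.022)
c=cam("wrist","9")
E
```

```text
time_s: 9.93
eef_pos: [0.554, -0.346, 0.0215]
eef_rot: [0.001, 0.749, 0.663, 0.0]
wrist_force: [0.8, -0.3, -0.5]
opening: 0.153
now inj [-0.0771 -0.0004] z 0.0215
shift [ 0.0357  0.0003 -0.0024] turn [ 0.0006  0.0005 -0.0002]
```

View pics/wrist_9.png

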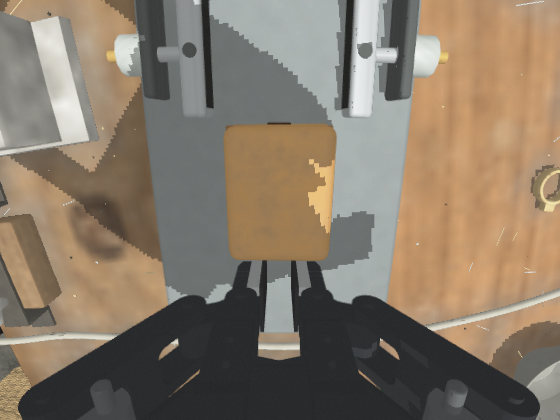

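The mould is just before the lane mouth (leading edge at row 124, rail ends at ~116). I'll measure before entering.

```bash
python3 - <<'E'
from inj import *
c=load("wrist_9.npz")
cv2.imwrite("pics/w9z.png",cv2.resize(c["pixels"][90:280,190:390],None,fx=3.1,fy=3.1,interpolation=cv2.INTER_CUBIC))
E
```

```text
(no output)
```

View pics/w9z.png

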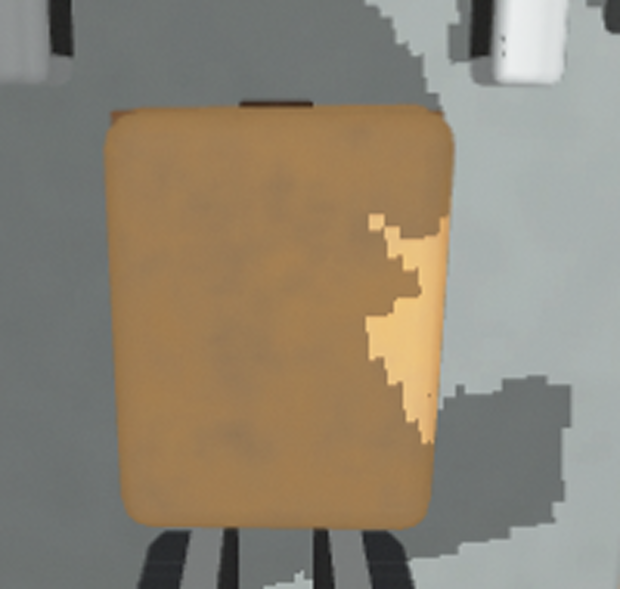

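```bash
python3 - <<'E'
from inj import *
c=load("wrist_9.npz")
z=lambda p:(np.array(p,float)+.5)/3.1-.5+[190,90]
print("sides",F(cast(c,z([(106,160),(121,480),(454,160),(434,480)]),.036)).round(4).tolist())
print("front",F(cast(c,z([(140,110),(420,107)]),.037)).round(4).tolist(),"hole",F(cast(c,z([(276,103)]),.030)).round(4))
print("rear",F(cast(c,z([(160,528),(400,528)]),.037)).round(4).tolist())
print("rail",F(cast(c,z([(48,50),(494,50)]),.034)).round(4).tolist(), F(cast(c,z([(73,55),(471,55)]),.017)).round(4).tolist())
E
```

```text
sides [[-0.0111, 0.0226], [-0.0582, 0.023], [-0.0111, -0.0246], [-0.0583, -0.0242]]
front [[-0.0045, 0.0176], [-0.0041, -0.0195]] hole [[-0.0038 -0.0004]]
rear [[-0.0657, 0.0173], [-0.0658, -0.0192]]
rail [[0.0034, 0.0301], [0.0033, -0.0296]] [[0.0032, 0.0303], [0.0031, -0.03]]
```

The mould is at y −0.6 mm, yaw about 0.01 rad, with roughly 5 mm clearance each side. Entering the lane.

```bash
python3 -m pendant '[[[0.02,0,0,0,0,0],[0.025,0,0,0,0,0],[0.025,0,0,0,0,0],[0.025,0,0,0,0,0],[0.025,0,0,0,0,0],[0.025,0,0,0,0,0],[0.025,0,0,0,0,0],[0.025,0,0,0,0,0],[0.025,0,0,0,0,0],[0,0,0,0,0,0]]]' 0.85
python3 - <<'E'
from inj import *
delta(.010,-.0002,.022)
c=cam("wrist","10")
cv2.imwrite("pics/w10z.png",cv2.resize(c["pixels"][0:280,170:410],None,fx=2.1,fy=2.1,interpolation=cv2.INTER_CUBIC))
E
```

```text
time_s: 11.22
eef_pos: [0.5598, -0.2997, 0.0216]
eef_rot: [0.001, 0.749, 0.663, 0.0]
wrist_force: [0.2, 0.4, 0.4]
opening: 0.148
now inj [-0.0305 -0.0006] z 0.0216
shift [ 0.2023 -0.002  -0.0025] turn [ 0.0007  0.0006 -0.0003]
```

View pics/w10z.png

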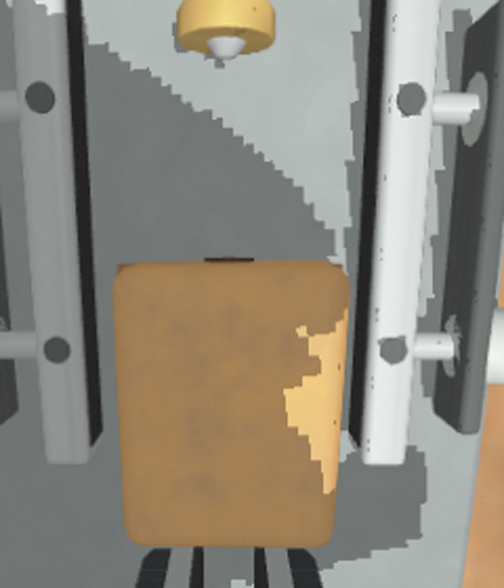

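The mould is between the rails with a clear gap on both sides, and the nozzle tip at (225,45) lines up with the hole at (229,260). Continuing towards the nozzle.

```bash
python3 -m pendant '[[[0.02,0,0,0,0,0],[0.025,0,0,0,0,0],[0.025,0,0,0,0,0],[0.025,0,0,0,0,0],[0.025,0,0,0,0,0],[0.025,0,0,0,0,0],[0.02,0,0,0,0,0],[0.015,0,0,0,0,0],[0,0,0,0,0,0]]]' 0.85
python3 - <<'E'
from inj import *
delta(.021,-.0002,.022)
c=cam("wrist","11")
cv2.imwrite("pics/w11z.png",cv2.resize(c["pixels"][0:280,170:410],None,fx=2.1,fy=2.1,interpolation=cv2.INTER_CUBIC))
E
```

```text
time_s: 12.4
eef_pos: [0.5645, -0.2618, 0.0216]
eef_rot: [0.002, 0.749, 0.663, -0.0]
wrist_force: [0.9, -1.0, 1.2]
opening: 0.151
now inj [ 0.0077 -0.0007] z 0.0216
shift [ 0.0664 -0.0024 -0.0023] turn [ 0.0008  0.0007 -0.0003]
```

View pics/w11z.png

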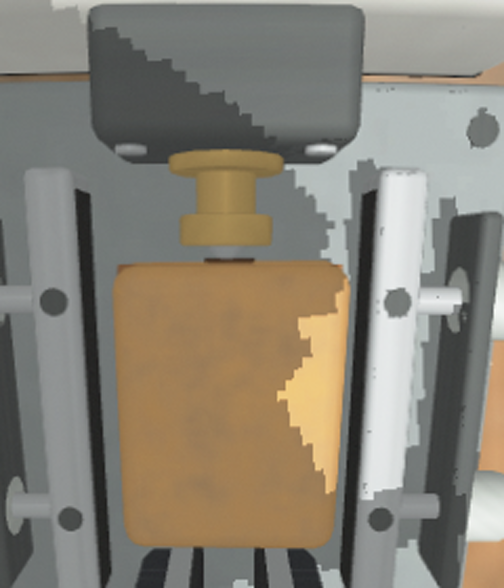

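The mould is square and central, about 4 mm short of the nozzle face. Pressing now.

```bash
python3 -m pendant '[[[0.015,0,0,0,0,0],[0.015,0,0,0,0,0],[0.015,0,0,0,0,0],[0.015,0,0,0,0,0],[0.015,0,0,0,0,0]]]' 0.85
python3 - <<'E'
from inj import *
delta(.021,-.0002,.022)
E
```

```text
time_s: 13.08
eef_pos: [0.5662, -0.2507, 0.0221]
eef_rot: [0.004, 0.749, 0.662, -0.002]
wrist_force: [-1.6, -8.6, -1.1]
opening: 0.151
now inj [ 0.0189 -0.001 ] z 0.0221
shift [ 0.0104 -0.0043  0.0006] turn [ 0.0013  0.0027 -0.0006]
```

```bash
python3 -m pendant '[[[0.015,0,0,0,0,0],[0.012,0,0,0,0,0]]]' 0.85
python3 - <<'E'
from inj import *
delta(.022,-.0002,.022)
E
```

```text
time_s: 13.32
eef_pos: [0.5667, -0.2488, 0.0228]
eef_rot: [0.007, 0.749, 0.662, -0.004]
wrist_force: [-2.5, -10.8, -0.4]
opening: 0.152
now inj [ 0.021  -0.0013] z 0.0228
shift [ 0.0053 -0.0056  0.0037] turn [ 0.0016  0.0046 -0.0005]
```

```bash
python3 -m pendant '[[[0.018,0,0,0,0,0],[0.018,0,0,0,0,0]]]' 0.85
python3 - <<'E'
from inj import *
delta(.022,-.0002,.022)
c=cam("wrist","12")
cv2.imwrite("pics/w12z.png",cv2.resize(c["pixels"][0:280,170:410],None,fx=2.1,fy=2.1,interpolation=cv2.INTER_CUBIC))
s=telemetry.get_obs(); print(s["wrist_force"],s["eef_pos"])
E
```

```text
time_s: 13.58
eef_pos: [0.5675, -0.2488, 0.0242]
eef_rot: [0.011, 0.749, 0.663, -0.007]
wrist_force: [-4.2, -14.9, -1.0]
opening: 0.151
now inj [ 0.021 -0.002] z 0.0242
shift [ 0.005  -0.0092  0.011 ] turn [ 0.0024  0.0082 -0.0003]
[ -4.39597055 -14.60747157  -0.58754109] [ 0.56753602 -0.2487441   0.02434665]
```

View pics/w12z.png

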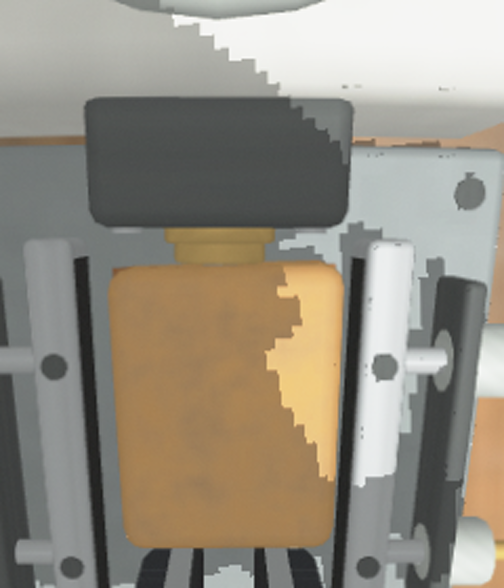

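The nozzle appears fully retracted (collar at 165–275, against the block), and force rises without motion, so it is at the stop. I'll measure the pose.

```bash
python3 - <<'E'
from inj import *
c=load("wrist_12.npz")
z=lambda p:(np.array(p,float)+.5)/2.1-.5+[170,0]
print("sides",F(cast(c,z([(110,300),(125,520),(343,300),(334,520)]),.036)).round(4).tolist())
print("front",F(cast(c,z([(140,267),(320,264)]),.037)).round(4).tolist())
print("rear",F(cast(c,z([(150,547),(310,547)]),.037)).round(4).tolist())
print("rail",F(cast(c,z([(70,270),(82,540),(370,270),(357,480)]),.034)).round(4).tolist())
print("nozzle flange",F(cast(c,z([(175,255),(265,255)]),.028)).round(4).tolist())
E
```

```text
sides [[0.0868, 0.022], [0.0378, 0.0216], [0.0867, -0.0251], [0.0376, -0.0258]]
front [[0.0933, 0.0155], [0.0938, -0.02]]
rear [[0.0315, 0.0161], [0.0313, -0.0205]]
rail [[0.0927, 0.0302], [0.0317, 0.0323], [0.0925, -0.0307], [0.0466, -0.0309]]
nozzle flange [[0.0952, 0.0093], [0.0952, -0.0097]]
```

```bash
python3 - <<'E'
from inj import *
for i in range(6):
    cam("wrist"); s=telemetry.get_obs(); print(round(s["time_s"],2),s["eef_pos"].round(5),s["wrist_force"].round(1),abs(s["dq"]).max().round(4))
c=cam("wrist","13"); cv2.imwrite("pics/w13z.png",cv2.resize(c["pixels"][0:280,170:410],None,fx=2.1,fy=2.1,interpolation=cv2.INTER_CUBIC))
d=cam("top","13"); cv2.imwrite("pics/t13z.png",cv2.resize(d["pixels"][180:300,150:330],None,fx=4.4,fy=4.4,interpolation=cv2.INTER_CUBIC))
E
```

```text
13.68 [ 0.56745 -0.24876  0.02428] [ -4.2 -13.7  -0.9] 0.0043
13.72 [ 0.56744 -0.24875  0.02426] [ -4.7 -14.9  -0.4] 0.0036
13.78 [ 0.56743 -0.24876  0.02425] [ -4.9 -13.9  -0.8] 0.0019
13.82 [ 0.56743 -0.24875  0.02425] [ -3.5 -14.4   0.1] 0.0024
13.88 [ 0.56743 -0.24877  0.02424] [ -4.1 -15.   -0.4] 0.0019
13.93 [ 0.56744 -0.24878  0.02425] [ -3.3 -14.4  -0.4] 0.0021
```

View pics/w13z.png

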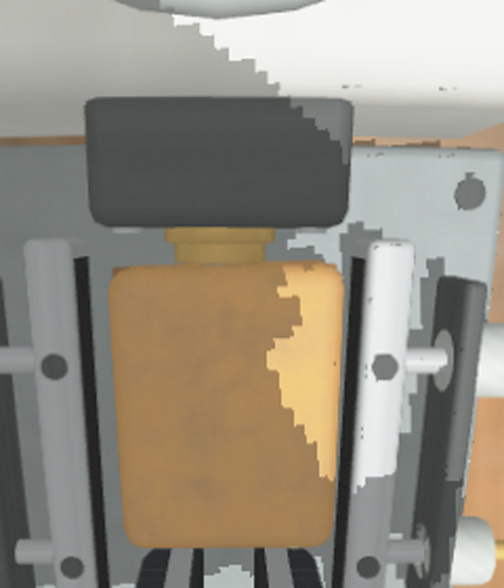

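The picture hasn't changed: the mould is at (110–343, 265–547), flat and still, the force is a steady 14–15 N, and there is a gap on both sides. Handing in.

```bash
python3 -c "
from bench import ctrl; print(ctrl.hand_in())"
```

```text
the job is handed in; nothing more can be done
None
```

I handed the job in at about 14 s with the mould pressed against the nozzle and the fingers still pushing; the hand-in returned no verdict.

**What I did:** The mould started about 6 mm off the lane's centre line. I nudged it across with one open pad, without gripping. Then I went behind it with the fingers nearly shut, pushed it down the lane and pressed the nozzle in.

**Last checks:**
- **Nozzle:** pressed in about 9–10 mm. The mould's front end measured 94–95 mm down the lane, and force rose with no further motion, so it appears to be at its stop.
- **Position:** the mould was about 1.5–1.9 mm off centre and within about 0.01–0.02 rad of square. It lay flat and looked unchanged between the last two pictures.
- **Push:** the wrist force held steady at 14–15 N.
- **Rails:** every picture taken in the lane showed a gap on both sides, about 5 mm at the closest.
- **Other objects:** I never went near the other moulds or the case, but I did not re-measure where they ended up.

**Less clean:** during the last press the tool tilted about 0.026 rad, and the fingers slid about 1 mm sideways and rose about 2 mm. The mould shifted about 1 mm sideways with them, still inside the 4 mm limit. One point on the left rail came out 2 mm off the others in the final picture, which I put down to where I picked it.

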